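# Line up the cork-stoppered jars by height on the counter shelf

### The job

Put the four cork-stoppered glass jars back on the little wooden shelf in order of height, the tallest at the end next to the steamer pot and the shortest at the end next to the striped bowl, each standing upright in the middle of its own cork pad. They are glass, so set each one down gently and do not knock any over, and leave the pot and the bowl where they are.

Things in the scene. Friction and masses are not known exactly. Their poses are not given: they have to be found in the camera images.
- jar_mini: The shortest of four loose, empty, round glass jars with tight corks (jar and cork are one rigid piece). 65 mm tall with cork, about 80 g; straight glass sides 42 mm in diameter up to 35 mm, then shoulder and rim 36 mm across up to 49 mm, then cork 29 mm across. Starts upright on the counter (z = 0) on the robot's side of the shelf. Origin: centre of the underside; z up.
- jar_small: The second shortest of four loose, empty, round glass jars with tight corks (jar and cork are one rigid piece). 90 mm tall with cork, about 130 g; straight glass sides 48 mm in diameter up to 60 mm, then shoulder and rim 42 mm across up to 74 mm, then cork 35 mm across. Starts upright on the counter (z = 0) on the robot's side of the shelf. Origin: centre of the underside; z up.
- jar_medium: The second tallest of four loose, empty, round glass jars with tight corks (jar and cork are one rigid piece). 115 mm tall with cork, about 190 g; straight glass sides 54 mm in diameter up to 85 mm, then shoulder and rim 48 mm across up to 99 mm, then cork 41 mm across. Starts upright on the counter (z = 0) on the robot's side of the shelf. Origin: centre of the underside; z up.
- jar_large: The tallest of four loose, empty, round glass jars with tight corks (jar and cork are one rigid piece). 140 mm tall with cork, about 250 g; straight glass sides 60 mm in diameter up to 110 mm, then shoulder and rim 54 mm across up to 124 mm, then cork 47 mm across. Starts upright on the counter (z = 0) on the robot's side of the shelf. Origin: centre of the underside; z up.
- pad_a: Cork pad, 70 mm round, one of four equal ones in a straight row 105 mm apart on a fixed low wooden shelf: the end of the row at the robot's left (+y). It stands 3 mm proud of the shelf top, which is 50 mm above the counter, 420 mm long and 120 mm deep. Origin: centre of the pad's underside (its face is 3 mm higher); y along the row towards pad_a, x across the shelf away from the robot.
- pad_b: Cork pad, 70 mm round, one of four equal ones in a straight row 105 mm apart on a fixed low wooden shelf: second from the robot's left. It stands 3 mm proud of the shelf top, which is 50 mm above the counter, 420 mm long and 120 mm deep. Origin: centre of the pad's underside (its face is 3 mm higher); y along the row towards pad_a, x across the shelf away from the robot.
- pad_c: Cork pad, 70 mm round, one of four equal ones in a straight row 105 mm apart on a fixed low wooden shelf: third from the robot's left. It stands 3 mm proud of the shelf top, which is 50 mm above the counter, 420 mm long and 120 mm deep. Origin: centre of the pad's underside (its face is 3 mm higher); y along the row towards pad_a, x across the shelf away from the robot.
- pad_d: Cork pad, 70 mm round, one of four equal ones in a straight row 105 mm apart on a fixed low wooden shelf: the end of the row at the robot's right (-y). It stands 3 mm proud of the shelf top, which is 50 mm above the counter, 420 mm long and 120 mm deep. Origin: centre of the pad's underside (its face is 3 mm higher); y along the row towards pad_a, x across the shelf away from the robot.
- pot: Closed two-tier aluminium steamer pot with lid and black knob, 176 mm in diameter, 185 mm tall, loop handles on two sides (its own x) reaching 115 mm from its axis; 1.6 kg, loose. Stands on the counter beyond one end of the shelf, left or right. Origin: centre of the underside, z up.
- bowl: White ceramic bowl with blue stripes, 156 mm across the rim, 68 mm tall, loose. Stands on the counter beyond the other end of the shelf. Origin: centre of the underside, z up.

How it is judged:
At the end, for the whole second after the job is handed in: From the pot's end of the shelf to the bowl's end the jars stand in falling order of height, one on each cork pad: each jar's axis within 12 mm of its pad's centre, its underside on the pad, upright within 0.08 rad, released and at rest (((world y of pot above 0 m and horizontal distance between jar_large and pad_a below 0.012 m and z of jar_large in the frame of pad_a between -0.002 and 0.008 m and horizontal distance between jar_medium and pad_b below 0.012 m and z of jar_medium in the frame of pad_b between -0.002 and 0.008 m and horizontal distance between jar_small and pad_c below 0.012 m and z of jar_small in the frame of pad_c between -0.002 and 0.008 m and horizontal distance between jar_mini and pad_d below 0.012 m and z of jar_mini in the frame of pad_d between -0.002 and 0.008 m) or (world y of pot below 0 m and horizontal distance between jar_mini and pad_a below 0.012 m and z of jar_mini in the frame of pad_a between -0.002 and 0.008 m and horizontal distance between jar_small and pad_b below 0.012 m and z of jar_small in the frame of pad_b between -0.002 and 0.008 m and horizontal distance between jar_medium and pad_c below 0.012 m and z of jar_medium in the frame of pad_c between -0.002 and 0.008 m and horizontal distance between jar_large and pad_d below 0.012 m and z of jar_large in the frame of pad_d between -0.002 and 0.008 m)) and angle between each of jar_mini, jar_small, jar_medium, jar_large's own z axis and vertical below 0.08 rad and linear speed of each of jar_mini, jar_small, jar_medium, jar_large below 0.02 m/s); the robot touches nothing.
It fails at once if a jar is knocked over or tipped by more than 0.5 rad (angle between any of jar_mini, jar_small, jar_medium, jar_large's own z axis and vertical above 0.5 rad).
It fails at once if a jar is dropped: out of the fingers it falls or is flung faster than 0.45 m/s (a free fall of about 10 mm) ((linear speed of jar_mini above 0.45 m/s and contact force between jar_mini and the fingers below 0.05 N) or (linear speed of jar_small above 0.45 m/s and contact force between jar_small and the fingers below 0.05 N) or (linear speed of jar_medium above 0.45 m/s and contact force between jar_medium and the fingers below 0.05 N) or (linear speed of jar_large above 0.45 m/s and contact force between jar_large and the fingers below 0.05 N)).
It fails at once if a jar is banged or pressed onto a cork pad with more than 50 N (contact force between any of jar_mini, jar_small, jar_medium, jar_large and pad_a above 50 N or contact force between any of jar_mini, jar_small, jar_medium, jar_large and pad_b above 50 N or contact force between any of jar_mini, jar_small, jar_medium, jar_large and pad_c above 50 N or contact force between any of jar_mini, jar_small, jar_medium, jar_large and pad_d above 50 N).
It fails at once if the pot or the bowl is shifted by more than 20 mm (distance of any of pot, bowl from where it was at the start of the episode above 0.02 m).
It also fails if it takes over 112 s, if anything falls off the work surface, if the arm or the gripper's body presses on something with over 40 N, if the wrist force passes 120 N, or if a joint passes its speed limit or range.

### The arm

A 6-joint arm with a two-finger parallel gripper is mounted at the origin on the work surface. World frame = base frame: x ahead of the robot, y to its left, z up, the work surface at z = 0. Lengths are in m, angles in rad, forces in N, time in s.
With the tool pointing down it reaches from about 0.35 to 0.85 m from the base axis. Payload 8.1 kg.
Tool frame: the origin (TCP) lies at the very end of the fingers, on their centre line; the grasp point (between the pads) lies robot.hold_point_z behind it (robot.hold_point_z is the distance from the TCP to the grasp point, in m); z points along the fingers, y is the direction in which the jaws open and shut (so a half turn about z gives the same grasp; the last joint's range is limited). The gripper opens to 93 mm and grips with 3 to 60 N. Pads are 15 mm wide; open, the fingers measure 128 mm over their backs; the gripper's body (75 mm by 188 mm) begins 65 mm behind the grasp point.
Start: joints at [1.155, 0.13, 1.488, -0, 1.523, -0.085], TCP at [0.195, 0.567, 0.182] pointing down, gripper open.
Joint ranges: [-2.96, 2.96], [-0.89, 2.26], [0.02, 2.5], [-1.34, 4.48], [0, 2.73], [-2.66, 2.66]. Speed limits (rad/s): [2.39, 2.39, 2.79, 3.14, 3.14, 3.14].

### API

Orientations are given as a rotation vector (axis times angle).
In Python, from plant import robot, cams gives the robot as it stands. The module is installed in compiled form; this text tells all that it offers.
- The arm moves only by the tool step_arm, never from a script. Its argument "deltas" is a list of rows, each an object with "offset": the shift along the tool's x, y, z in cm, a list of three; "roll": the turn about the tool's z in rad. In form: [{"offset": [x, y, z], "roll": roll}, ...]. A call has 1 to 12 rows; each row shifts and turns the commanded pose from where the row before left it, along the tool's axes as they then stand; what a row does not reach is not made up. A row lasts 1/8 s, in which the tool goes at most 62.5 mm and 10.7 degrees, less where a joint would pass 70% of its speed; a pose out of reach is approached as far as the arm can. A call with a gripper value outside its range is refused whole. "fingers" is the finger opening in cm, from 0 to 9.3, set as the call begins (left out, the last holds). The fingers move at their own pace and stop on an object; "grip_force" is the grip in N (left out, the last holds). Time passes only in rows, so rows that do not move let the fingers close. It gives the time, the measured TCP pose, the force and the opening at its end, in the units of the state.
- robot.read_state(): the state, without advancing time (a new reading comes with each control period).
- cams.read_camera(name): name is "scene" or "side" or "wrist"; returns a dict with "pixels" (400x640x3 uint8, red, green, blue), "fx", "fy", "cx", "cy" (pixels), "extrinsics" (4x4, takes a point from world to camera coordinates). Camera axes: x right, y down, z forward; pixel columns grow to the right and rows downward; lengths in m; the calibration is good to about 2 mm. A picture is of the moment at which its call begins. There is no depth.
- robot.close_job(): hands the job in, once; it reports no verdict.
Trained networks look in a picture, given as the dict that the camera call returned (one of the last four; its "shot" number tells which), for a name from the list of things; names that differ only in an ending like _2 or _b are one class to them, and where a whole thing is asked for, a point or a joint stands for the part that bears it (a point fixed in the world has none). Each returns a list of dicts, best first, with "score" (0 to 1); they miss things now and then, are a little off and sometimes report something else, mostly with a low value. They report only what shows in the picture. A call takes as long as a camera call.
- cams.boxes_of(picture, thing): "xy" ([column, row] in pixels, amid what is visible of it).
- cams.silhouettes(picture, thing): "mask" (400x640 bool, what is visible of it) and "xy" ([column, row] in pixels, amid what is visible of it).
- cams.pinpoint(picture, thing): "xy" ([column, row] in pixels: a listed point, or the origin of a listed thing).
The state is a dict: "t": time; "q": joint angles; "dq": joint speeds; "joint_torque": joint torques, N m; "tool_pos": TCP position; "orientation": TCP orientation; "force": force on the tool from outside, world axes, zero at the start; "wrist_torque": the same for the moment, N m; "opening": finger opening in m.
Only numpy, scipy, OpenCV 4.12 (cv2) and the standard library are available. Lean on these libraries where they do the work, as an engineer would, in place of code of your own. Each camera call takes 0.05 s, during which the arm holds its last target. There are 200 camera calls.

## Working session

There is one attempt and no reset: what is moved stays moved. The work goes in short steps, Python scripts to look and compute and a tool call to move; the robot and the scene stay as the last step left them, time stands still between calls to the robot, and variables do not carry over. Pictures are saved under pics/ and viewed, about 12 in all and at most 16, crops included, and the job is handed in when it is done.

Besides the shell and the picture viewer there is one more tool, called after ">>>" as name(argument=value, ...), one argument or row to a line, values as JSON. step_arm: Moves the arm, as the interface text tells. Its arguments: {"type":"object","properties":{"deltas":{"type":"array"},"fingers":{"type":"number"},"grip_force":{"type":"number"}},"required":["deltas"]}

```bash
mkdir -p pics; cat > h.py <<'E'
import numpy as np, cv2
from plant import robot, cams
def ray(p,uv):
    E=np.array(p['extrinsics']);R,t=E[:3,:3],E[:3,3]
    d=R.T@np.array([(uv[0]-p['cx'])/p['fx'],(uv[1]-p['cy'])/p['fy'],1.]);return -R.T@t,d
def atz(p,uv,z):
    o,d=ray(p,uv);return o+d*(z-o[2])/d[2]
def proj(p,X):
    E=np.array(p['extrinsics']);c=E[:3,:3]@np.array(X)+E[:3,3];return c[0]/c[2]*p['fx']+p['cx'],c[1]/c[2]*p['fy']+p['cy']
def save(p,n): cv2.imwrite('pics/'+n+'.png',p['pixels'][:,:,::-1])
E
python3 - <<'E'
from h import *
s=robot.read_state();print({k:np.round(v,3) for k,v in s.items()},robot.hold_point_z)
for c in ['scene','side']:
    p=cams.read_camera(c);save(p,c+'0')
    E=np.array(p['extrinsics']);print(c,'cam at',np.round(-E[:3,:3].T@E[:3,3],3))
    for n,z in [('jar_mini',0),('jar_small',0),('jar_medium',0),('jar_large',0),('pad_a',.05),('pot',0),('bowl',0)]:
        for r in cams.pinpoint(p,n)[:5 if n=='pad_a' else 2]:
            print(n,round(r['score'],2),np.round(r['xy']),np.round(atz(p,r['xy'],z),3))
E
```

```text
{'t': np.float64(0.0), 'q': array([ 1.155,  0.131,  1.489,  0.   ,  1.523, -0.085]), 'dq': array([-0.   ,  0.   ,  0.   ,  0.001,  0.002,  0.   ]), 'joint_torque': array([ 2.0000e-03, -5.5985e+01, -4.9175e+01,  7.7000e-02,  3.5000e-02,
       -0.0000e+00]), 'tool_pos': array([0.195, 0.567, 0.181]), 'orientation': array([-5.170e-01, -3.098e+00,  3.000e-03]), 'force': array([ 0.435, -0.344,  0.034]), 'wrist_torque': array([ 0.017,  0.062, -0.007]), 'opening': np.float64(0.093)} 0.0188
scene cam at [1.348 0.026 0.671]
jar_mini 0.62 [249. 204.] [ 0.421 -0.236  0.   ]
jar_mini 0.52 [472. 250.] [0.606 0.402 0.   ]
jar_medium 0.84 [408. 210.] [0.437 0.256 0.   ]
jar_large 0.94 [296. 206.] [ 0.426 -0.089  0.   ]
pad_a 0.85 [370. 230.] [0.595 0.127 0.05 ]
pad_a 0.83 [287. 235.] [ 0.625 -0.09   0.05 ]
pad_a 0.68 [252. 233.] [ 0.623 -0.182  0.05 ]
pot 0.76 [473. 247.] [0.597 0.405 0.   ]
bowl 0.75 [182. 250.] [ 0.64  -0.376  0.   ]
side cam at [ 0.179 -0.62   0.787]
jar_mini 0.63 [327. 294.] [ 0.429 -0.239  0.   ]
jar_small 0.7 [279. 210.] [ 0.455  0.063 -0.   ]
jar_medium 0.69 [336. 189.] [0.642 0.053 0.   ]
jar_medium 0.67 [244. 172.] [0.434 0.264 0.   ]
jar_large 0.83 [298. 249.] [ 0.433 -0.089  0.   ]
pad_a 0.93 [358. 205.] [ 0.628 -0.075  0.05 ]
pad_a 0.86 [382. 238.] [ 0.614 -0.2    0.05 ]
pad_a 0.78 [334. 187.] [0.61  0.018 0.05 ]
pad_a 0.69 [315. 162.] [0.62  0.139 0.05 ]
pot 0.71 [276. 130.] [0.619 0.414 0.   ]
bowl 0.88 [437. 299.] [ 0.644 -0.384  0.   ]
```

View pics/scene0.png

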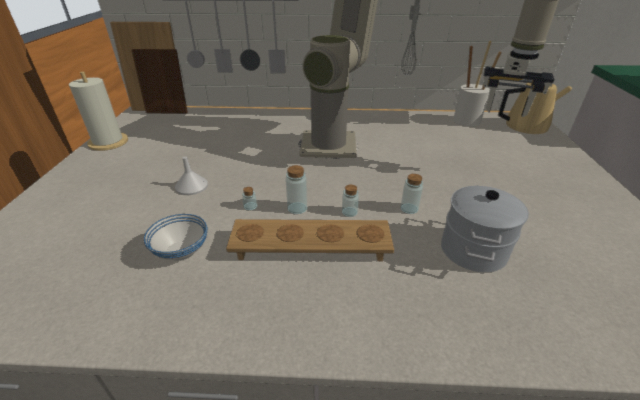

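View pics/side0.png

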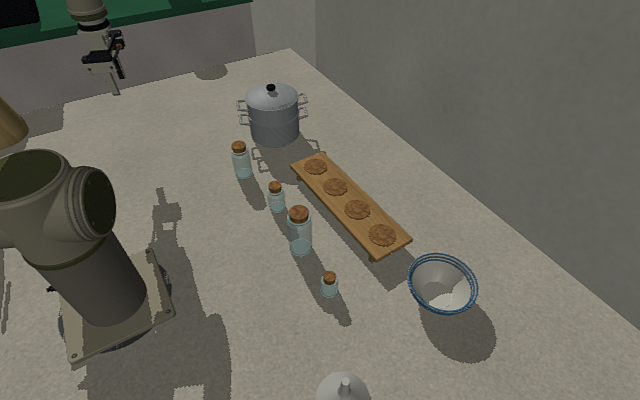

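The pot stands on the robot's left (+y; 480,230 in scene) and the bowl on the right, so large→a, medium→b, small→c, mini→d. In the scene view the jars stand at columns 249 (mini), 296 (large), 350 (small) and 412 (medium). All four pads are free.

```bash
cat > fit.py <<'E'
from h import *
from scipy.optimize import least_squares
J={'jar_mini':(42,35,36,49,29,65),'jar_small':(48,60,42,74,35,90),'jar_medium':(54,85,48,99,41,115),'jar_large':(60,110,54,124,47,140)}
G={'jar_mini':(.425,-.238),'jar_small':(.455,.062),'jar_medium':(.435,.26),'jar_large':(.43,-.09)}
th=np.linspace(0,2*np.pi,40)
def pts(n,x,y,z0=0):
    d1,h1,d2,h2,d3,h3=np.array(J[n])/1000
    return np.concatenate([np.c_[x+d/2*np.cos(th),y+d/2*np.sin(th),0*th+z+z0] for d,z in[(d1,0),(d1,h1),(d2,h2),(d3,h2),(d3,h3)]])
def bbox(p,P):
    q=np.array([proj(p,a) for a in P]);return np.r_[q.min(0),q.max(0)]
def mbox(p,n,g,z0=0):
    c=np.array(bbox(p,pts(n,*g,z0)));c=(c[:2]+c[2:])/2;best=None
    for r in cams.silhouettes(p,n):
        m=r['mask'];v,u=np.nonzero(m)
        if len(u)<20: continue
        b=np.r_[u.min(),v.min(),u.max()+1,v.max()+1];e=np.linalg.norm((b[:2]+b[2:])/2-c)
        if e<18 and (best is None or r['score']>best[1]): best=(b,r['score'])
    return best
def fitjar(ps,n,g,z0=0):
    B=[(p,mbox(p,n,g,z0)) for p in ps];B=[(p,b) for p,b in B if b]
    if not B: return None
    f=lambda v:np.concatenate([bbox(p,pts(n,*v,z0))-b[0] for p,b in B])
    s=least_squares(f,g,loss='soft_l1');return s.x,np.round(f(s.x),1),[round(b[1],2) for _,b in B]
E
python3 - <<'E'
from fit import *
ps=[cams.read_camera(c) for c in('scene','side')]
for n in J:
    print(n,fitjar(ps,n,G[n]))
    for p in ps: r=fitjar([p],n,G[n]); print('   single',r and np.round(r[0],4))
for p in ps:
    for r in cams.silhouettes(p,'pad_a'):
        v,u=np.nonzero(r['mask']); print('pad',round(r['score'],2),len(u),np.round(atz(p,((u.min()+u.max()+1)/2,(v.min()+v.max()+1)/2),.053),4),np.round(atz(p,(u.mean()+.5,v.mean()+.5),.053),4))
E
```

```text
jar_mini (array([ 0.43680327, -0.23193415]), array([-0.7, -0.7, -0.6,  0.5, -1.7, -2.1,  0.4,  0.2]), [0.68, 0.82])
   single [ 0.4371 -0.2299]
   single [ 0.4369 -0.2347]
jar_small (array([0.45567668, 0.07690417]), array([-0.7, -0.5, -0.6,  0.5, -0.2, -1.6, -0.4, -0.4]), [0.58, 0.78])
   single [0.4552 0.0788]
   single [0.4546 0.0729]
jar_medium (array([0.42750948, 0.26164648]), array([-0.6, -0.9, -0.1,  1.1, -1.4, -2.6,  0.6, -0.1]), [0.85, 0.79])
   single [0.4263 0.2629]
   single [0.4266 0.256 ]
jar_large (array([ 0.44086889, -0.08449687]), array([-1. ,  0.9, -0.6,  0.3, -0.4, -0.3, -0.8, -0.6]), [0.55, 0.71])
   single [ 0.4376 -0.0824]
   single [ 0.4415 -0.0865]
pad 0.85 347 [0.6157 0.126  0.053 ] [0.6146 0.1265 0.053 ]
pad 0.82 343 [ 0.6229 -0.0829  0.053 ] [ 0.6226 -0.0827  0.053 ]
pad 0.77 395 [ 0.6254 -0.1861  0.053 ] [ 0.6251 -0.1862  0.053 ]
pad 0.68 371 [0.6203 0.0224 0.053 ] [0.6186 0.0227 0.053 ]
pad 0.84 482 [ 0.6195 -0.194   0.053 ] [ 0.6198 -0.1938  0.053 ]
pad 0.81 248 [0.608  0.1172 0.053 ] [0.6072 0.1183 0.053 ]
pad 0.67 386 [ 0.6155 -0.0895  0.053 ] [ 0.6162 -0.0892  0.053 ]
pad 0.65 341 [0.6127 0.0159 0.053 ] [0.6129 0.0156 0.053 ]
```

>>> step_arm(
  deltas=[
    {"offset": [0, 0, -2], "roll": 0.18},
    {"offset": [0, 0, -2], "roll": 0.18},
    {"offset": [0, 0, -2], "roll": 0.18},
    {"offset": [0, 0, -2], "roll": 0.18},
    {"offset": [0, 0, -2], "roll": 0.18},
    {"offset": [0, 0, -2], "roll": 0.18},
    {"offset": [0, 0, 0], "roll": 0.16},
    {"offset": [0, 0, 0], "roll": 0},
  ],
  fingers=9.3,
)

```text
t: 2.8
tool_pos: [0.1949, 0.5676, 0.3018]
orientation: [-2.22, -2.222, -0.0]
force: [-0.4, 0.2, 0.1]
opening: 0.0933
```

>>> step_arm(
  deltas=[
    {"offset": [-5, 2.2, -0.5], "roll": 0},
    {"offset": [-5, 2.2, -0.5], "roll": 0},
    {"offset": [-5, 2.2, -0.5], "roll": 0},
    {"offset": [-5, 2.2, -0.5], "roll": 0},
    {"offset": [-5, 2.2, -0.5], "roll": 0},
    {"offset": [-5, 2.2, -0.5], "roll": 0},
    {"offset": [-5, 2.2, -0.5], "roll": 0},
    {"offset": [-5, 2.2, -0.5], "roll": 0},
    {"offset": [-5, 2.2, -0.5], "roll": 0},
    {"offset": [-5, 2.2, -0.5], "roll": 0},
    {"offset": [-5, 2.2, -0.5], "roll": 0},
    {"offset": [-1.8, 1.3, 0], "roll": 0},
  ],
)

```text
t: 4.3
tool_pos: [0.4503, -0.0033, 0.3564]
orientation: [2.22, 2.223, -0.001]
force: [0.1, 0.3, -0.8]
opening: 0.0933
```

```bash
python3 - <<'E'
from fit import *
s=robot.read_state();print(s['tool_pos'],s['orientation'],s['q'])
p=cams.read_camera('wrist');save(p,'wrist0')
E=np.array(p['extrinsics']);print('cam at',np.round(-E[:3,:3].T@E[:3,3],3),'fwd',E[2,:3].round(2))
for n in J:
    r=fitjar([p],n,G[n]);print(n,r)
for r in cams.silhouettes(p,'pad_a'):
        v,u=np.nonzero(r['mask']); print('pad',round(r['score'],2),len(u),(u.min(),u.max(),v.min(),v.max()),np.round(atz(p,((u.min()+u.max()+1)/2,(v.min()+v.max()+1)/2),.053),4),np.round(atz(p,(u.mean()+.5,v.mean()+.5),.053),4))
E
```

```text
[ 0.45034713 -0.00326349  0.35644658] [ 2.21986246e+00  2.22284867e+00 -8.13090564e-04] [-1.20733425e-01 -2.76124663e-01  1.55971785e+00 -5.02655072e-04
  1.85822341e+00 -1.22220188e-01]
cam at [0.451 0.075 0.559] fwd [-0.   -0.28 -0.96]
jar_mini (array([ 0.43748267, -0.23111022]), array([ 0.4, -0.3, -0.4,  0.3]), [0.97])
jar_small (array([0.45290494, 0.07712259]), array([-0. , -0.7,  0. ,  0.8]), [0.59])
jar_medium None
jar_large None
pad 0.87 1797 (np.int64(405), np.int64(451), np.int64(115), np.int64(162)) [0.6128 0.0213 0.053 ] [0.6126 0.022  0.053 ]
pad 0.8 2131 (np.int64(407), np.int64(457), np.int64(36), np.int64(88)) [0.6087 0.1262 0.053 ] [0.6089 0.1265 0.053 ]
pad 0.72 1501 (np.int64(402), np.int64(446), np.int64(185), np.int64(227)) [ 0.6162 -0.0828  0.053 ] [ 0.6164 -0.0831  0.053 ]
pad 0.42 154 (np.int64(399), np.int64(411), np.int64(260), np.int64(283)) [ 0.5949 -0.196   0.053 ] [ 0.5941 -0.1984  0.053 ]
```

View pics/wrist0.png

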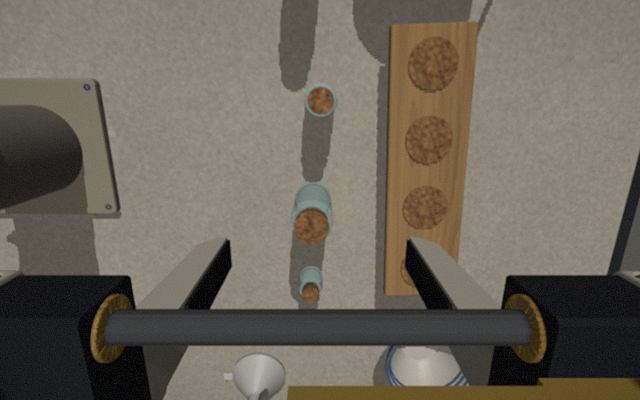

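The wrist view shows the small jar (320,100), large (312,212), mini (311,283), the pads at (433,63), (428,139), (424,206), and pad d half hidden behind a finger. Checking the large jar from its cork.

```bash
python3 - <<'E'
from fit import *
p=cams.read_camera('wrist')
for n,uv,z in[('large',(311.5,226.5),.14),('mini',(310.5,293),.065),('small',(320.5,100.5),.09)]:print(n,atz(p,uv,z).round(4))
for r in cams.silhouettes(p,'jar_large'):
    v,u=np.nonzero(r['mask']);print(r['score'],u.min(),u.max(),v.min(),v.max())
print(bbox(p,pts('jar_large',.44,-.084)))
E
```

```text
large [ 0.4411 -0.0797  0.14  ]
mini [ 0.4376 -0.2244  0.065 ]
small [0.4525 0.0792 0.09  ]
0.97 290 332 184 246
[289.76235295 182.85012974 332.5483793  246.04094702]
```

>>> step_arm(
  deltas=[
    {"offset": [-4, -0.5, 2.5], "roll": 0},
    {"offset": [-4.1, -0.5, 4], "roll": 0},
    {"offset": [0, 0, 5], "roll": 0},
    {"offset": [0, 0, 5], "roll": 0},
    {"offset": [0, 0, 4], "roll": 0},
    {"offset": [0, 0, 3], "roll": 0},
    {"offset": [0, 0, 3], "roll": 0},
    {"offset": [0, 0, 2.2], "roll": 0},
    {"offset": [0, 0, 0], "roll": 0},
  ],
)

```text
t: 5.82
tool_pos: [0.4382, -0.0803, 0.068]
orientation: [-2.217, -2.221, 0.003]
force: [-0.5, -0.4, -0.1]
opening: 0.0935
```

```bash
python3 - <<'E'
from fit import *
print(robot.read_state()['tool_pos'])
p=cams.read_camera('wrist');save(p,'wrist1')
print(fitjar([p],'jar_large',(.44,-.084)))
E
```

```text
[ 0.43823087 -0.08030879  0.06803552]
(array([ 0.44087508, -0.06719599]), array([ -1.8, -22.8,   1.7,   1.1]), [0.89])
```

View pics/wrist1.png

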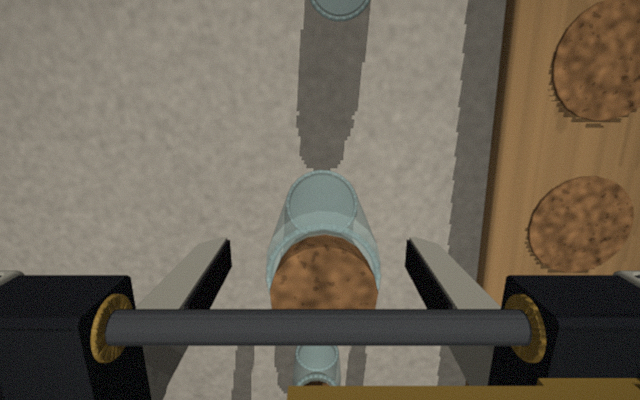

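```bash
python3 - <<'E'
from fit import *
p=cams.read_camera('wrist')
for y in(-.078,-.082,-.086):
    P=pts('jar_large',.4405,y)
    print(y,[bbox(p,P[i*40:i*40+40]).round(0) for i in(0,1,3,4)])
print(atz(p,(322.5,170),0.0),atz(p,(322.5,235),.14))
E
```

```text
-0.078 [array([282., 159., 354., 229.]), array([261., 196., 376., 301.]), array([269., 217., 367., 306.]), array([264., 230., 372., 326.])]
-0.082 [array([282., 164., 354., 233.]), array([261., 203., 375., 308.]), array([270., 225., 366., 313.]), array([265., 239., 371., 333.])]
-0.086 [array([282., 169., 354., 237.]), array([261., 211., 375., 314.]), array([270., 233., 366., 320.]), array([265., 247., 371., 341.])]
[ 0.44408238 -0.05693037  0.        ] [ 0.44233296 -0.05688847  0.14      ]
```

>>> step_arm(
  deltas=[
    {"offset": [-0.3, 0.4, 0], "roll": 0},
    {"offset": [0, 0, 0], "roll": 0},
  ],
)

```text
t: 6.22
tool_pos: [0.4448, -0.0849, 0.0706]
orientation: [2.22, 2.22, 0.001]
force: [-0.1, 0.4, -0.7]
opening: 0.0931
```

>>> step_arm(
  deltas=[
    {"offset": [0, 0, 0], "roll": 0},
    {"offset": [0, 0, 0], "roll": 0},
    {"offset": [0, 0, 0], "roll": 0},
    {"offset": [0, 0, 0], "roll": 0},
    {"offset": [0, 0, 0], "roll": 0},
    {"offset": [0, 0, 0], "roll": 0},
  ],
  fingers=5.5,
  grip_force=20,
)

```text
t: 6.98
tool_pos: [0.4437, -0.0845, 0.0696]
orientation: [-2.221, -2.221, 0.0]
force: [-0.7, -0.1, 0.5]
opening: 0.059
```

>>> step_arm(
  deltas=[
    {"offset": [0, 0, -1], "roll": 0},
    {"offset": [0, 0, -3], "roll": 0},
    {"offset": [0, 0, -4], "roll": 0},
    {"offset": [0, 0, -2], "roll": 0},
    {"offset": [1.5, 1.2, 0], "roll": 0},
    {"offset": [3, 2.35, 0], "roll": 0},
    {"offset": [3, 2.35, 0], "roll": 0},
    {"offset": [3, 2.35, 0], "roll": 0},
    {"offset": [3, 2.35, 0], "roll": 0},
    {"offset": [3, 2.35, 0], "roll": 0},
    {"offset": [3, 2.35, 0], "roll": 0},
    {"offset": [1.5, 1.2, 0], "roll": 0},
  ],
)

```text
t: 8.48
tool_pos: [0.6096, 0.1273, 0.1696]
orientation: [-2.22, -2.223, -0.0]
force: [0.3, -0.6, -3.5]
opening: 0.059
```

>>> step_arm(
  deltas=[
    {"offset": [0, 0, 0], "roll": 0},
    {"offset": [0, 0, 0], "roll": 0},
  ],
)

```text
t: 8.72
tool_pos: [0.6084, 0.125, 0.1696]
orientation: [-2.221, -2.221, 0.001]
force: [0.8, -0.7, -3.6]
opening: 0.0589
```

```bash
python3 - <<'E'
from fit import *
print(robot.read_state()['tool_pos'],robot.read_state()['opening'])
p=cams.read_camera('wrist');save(p,'wrist2')
q=cams.read_camera('scene');r=cams.read_camera('side')
for a in(q,r): print(fitjar([a],'jar_large',(.609,.125),.10))
for y in(.123,.126,.129):
    P=pts('jar_large',.609,y,.1);print(y,[bbox(p,P[i*40:i*40+40]).round(0) for i in(0,4)])
for s in cams.silhouettes(p,'pad_a'):
    v,u=np.nonzero(s['mask']);print(s['score'].__round__(2),u.min(),u.max(),v.min(),v.max(),atz(p,((u.min()+u.max()+1)/2,(v.min()+v.max()+1)/2),.053).round(4))
cv2.imwrite('pics/both2.png',np.hstack([p['pixels'][100:380,200:500],cv2.resize(q['pixels'][130:270,330:530],None,fx=2,fy=2)])[:,:,::-1])
E
```

```text
[0.60844376 0.12495362 0.16958736] 0.05891533390271824
(array([0.61196237, 0.12619603]), array([ 0.1, -3.3, -0.1,  1.3]), [0.74])
(array([0.61047721, 0.12236932]), array([-0.1, -0.1,  0.1,  0.1]), [0.55])
0.123 [array([283., 166., 355., 235.]), array([265., 242., 372., 337.])]
0.126 [array([282., 162., 355., 231.]), array([265., 235., 372., 331.])]
0.129 [array([282., 158., 355., 228.]), array([264., 228., 373., 326.])]
0.75 285 354 149 190 [0.6104 0.14   0.053 ]
0.7 296 355 345 384 [ 0.6176 -0.0853  0.053 ]
```

View pics/both2.png

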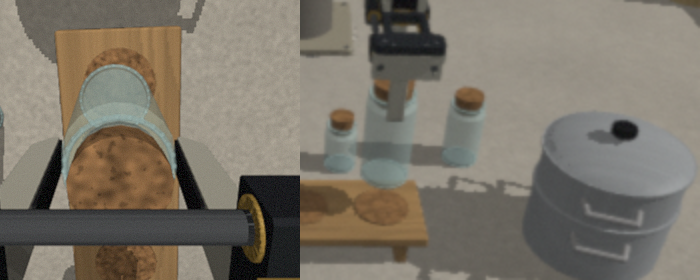

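>>> step_arm(
  deltas=[
    {"offset": [-0.1, 0, 1], "roll": 0},
    {"offset": [0, 0, 1.5], "roll": 0},
    {"offset": [0, 0, 1], "roll": 0},
    {"offset": [0, 0, 0.5], "roll": 0},
    {"offset": [0, 0, 0.3], "roll": 0},
    {"offset": [0, 0, 0.1], "roll": 0},
    {"offset": [0, 0, 0], "roll": 0},
  ],
)

```text
t: 9.9
tool_pos: [0.6091, 0.1245, 0.126]
orientation: [2.221, 2.221, 0.001]
force: [-0.1, -1.3, -2.7]
opening: 0.059
```

>>> step_arm(
  deltas=[
    {"offset": [0, 0, 0.1], "roll": 0},
    {"offset": [0, 0, 0.1], "roll": 0},
    {"offset": [0, 0, 0], "roll": 0},
  ],
)

```text
t: 10.28
tool_pos: [0.6088, 0.1245, 0.1235]
orientation: [-2.221, -2.221, 0.0]
force: [-0.4, -0.2, -2.2]
opening: 0.0592
```

>>> step_arm(
  deltas=[
    {"offset": [0, 0, 0.1], "roll": 0},
    {"offset": [0, 0, 0], "roll": 0},
  ],
)

```text
t: 10.52
tool_pos: [0.6089, 0.1245, 0.1227]
orientation: [2.221, 2.221, 0.0]
force: [0.0, 0.1, -2.0]
opening: 0.059
```

>>> step_arm(
  deltas=[
    {"offset": [0, 0, 0.05], "roll": 0},
    {"offset": [0, 0, 0], "roll": 0},
  ],
)

```text
t: 10.78
tool_pos: [0.609, 0.1245, 0.1226]
orientation: [2.221, 2.221, 0.001]
force: [-0.8, 0.6, 1.2]
opening: 0.0594
```

>>> step_arm(
  deltas=[
    {"offset": [0, 0, 0], "roll": 0},
    {"offset": [0, 0, 0], "roll": 0},
    {"offset": [0, 0, 0], "roll": 0},
    {"offset": [0, 0, 0], "roll": 0},
    {"offset": [0, 0, -1], "roll": 0},
    {"offset": [0, 0, -3], "roll": 0},
    {"offset": [0, 0, -3], "roll": 0},
    {"offset": [0, 0, -3], "roll": 0},
    {"offset": [0, 0, -2], "roll": 0},
  ],
  fingers=9.3,
)

```text
t: 11.9
tool_pos: [0.6095, 0.1246, 0.2448]
orientation: [2.22, 2.22, 0.003]
force: [0.7, 0.7, 0.3]
opening: 0.0933
```

>>> step_arm(
  deltas=[
    {"offset": [2, -2.7, 0], "roll": 0},
    {"offset": [3.2, -4.2, 0], "roll": 0},
    {"offset": [3.2, -4.2, 0], "roll": 0},
    {"offset": [3.2, -4.2, 0], "roll": 0},
    {"offset": [2.15, -2.85, 0], "roll": 0},
    {"offset": [0, 0, 3], "roll": 0},
    {"offset": [0, 0, 3.5], "roll": 0},
    {"offset": [0, 0, 0], "roll": 0},
  ],
)

```text
t: 12.9
tool_pos: [0.4252, 0.2611, 0.1744]
orientation: [-2.22, -2.22, 0.009]
force: [-0.1, 0.0, -0.6]
opening: 0.0927
```

```bash
python3 - <<'E'
from fit import *
print(robot.read_state()['tool_pos'])
p=cams.read_camera('wrist');save(p,'wrist3')
q=cams.read_camera('scene');r=cams.read_camera('side')
print('med wrist',fitjar([p],'jar_medium',(.4275,.2615)))
for a in(q,r):
    print('large',fitjar([a],'jar_large',(.609,.126),.053)); print('med',fitjar([a],'jar_medium',(.4275,.2615)))
E
```

```text
[0.42519337 0.26110154 0.17438053]
med wrist (array([0.42750635, 0.2606656 ]), array([-0.4, -0.8,  0.4,  0.6]), [0.98])
large (array([0.60680329, 0.1257429 ]), array([-0.4, -0.5,  0.3,  0.4]), [0.85])
med (array([0.42973824, 0.2609559 ]), array([ 0.2, -0.6, -0.2,  0.5]), [0.71])
large (array([0.60568527, 0.12030943]), array([ 0.3, -0.4, -0.3,  0.3]), [0.82])
med None
```

View pics/wrist3.png

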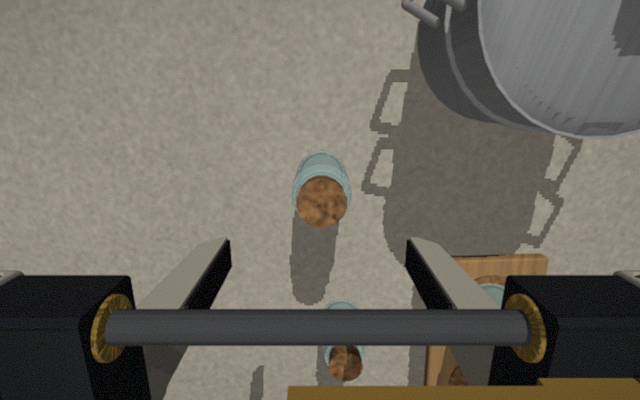

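The medium jar stands at (322,190), centred between the fingers. The fit gives (0.4275, 0.2607). The pot is well clear.

>>> step_arm(
  deltas=[
    {"offset": [-0.1, 0, 3], "roll": 0},
    {"offset": [0, 0, 3.5], "roll": 0},
    {"offset": [0, 0, 3.5], "roll": 0},
    {"offset": [0, 0, 2], "roll": 0},
    {"offset": [0, 0, 1.15], "roll": 0},
    {"offset": [0, 0, 0], "roll": 0},
  ],
)

```text
t: 14.05
tool_pos: [0.4271, 0.2608, 0.0454]
orientation: [-2.221, -2.221, 0.001]
force: [-0.5, -0.7, -0.0]
opening: 0.0929
```

>>> step_arm(
  deltas=[
    {"offset": [0, 0, 0], "roll": 0},
    {"offset": [0, 0, 0], "roll": 0},
    {"offset": [0, 0, 0], "roll": 0},
    {"offset": [0, 0, 0], "roll": 0},
    {"offset": [0, 0, 0], "roll": 0},
    {"offset": [0, 0, 0], "roll": 0},
  ],
  fingers=4.9,
  grip_force=20,
)

```text
t: 14.8
tool_pos: [0.4275, 0.261, 0.0458]
orientation: [2.221, 2.221, 0.0]
force: [-0.8, -0.6, 2.2]
opening: 0.0525
```

>>> step_arm(
  deltas=[
    {"offset": [0, 0, -1], "roll": 0},
    {"offset": [0, 0, -3], "roll": 0},
    {"offset": [0, 0, -4], "roll": 0},
    {"offset": [-1.9, 0, -3], "roll": 0},
    {"offset": [-4, 0, -1], "roll": 0},
    {"offset": [-5, 0, 0], "roll": 0},
    {"offset": [-5, 0, 0], "roll": 0},
    {"offset": [-5, 0.5, 0], "roll": 0},
    {"offset": [-3, 2, 0], "roll": 0},
    {"offset": [0, 4, 0], "roll": 0},
    {"offset": [0, 4, 0], "roll": 0},
    {"offset": [0, 4, 0], "roll": 0},
  ],
)

```text
t: 16.3
tool_pos: [0.5735, 0.0217, 0.166]
orientation: [2.222, 2.221, 0.0]
force: [-0.4, 0.7, -0.7]
opening: 0.0528
```

>>> step_arm(
  deltas=[
    {"offset": [0, 3, 0], "roll": 0},
    {"offset": [0, 1, 0], "roll": 0},
    {"offset": [0, 0, 1.5], "roll": 0},
    {"offset": [0, 0, 1.5], "roll": 0},
    {"offset": [0, 0, 0], "roll": 0},
  ],
)

```text
t: 16.92
tool_pos: [0.6099, 0.0221, 0.133]
orientation: [-2.219, -2.219, 0.005]
force: [-0.6, 0.0, -1.8]
opening: 0.0525
```

```bash
python3 - <<'E'
from fit import *
print(robot.read_state()['tool_pos'],robot.read_state()['opening'])
p=cams.read_camera('wrist');save(p,'wrist4')
for i in(.018,.0213,.025):
    P=pts('jar_medium',.6128,i,.09);print(i,[bbox(p,P[k*40:k*40+40]).round(0) for k in(0,4)])
for c in[(.6087,.1262),(.6128,.0213)]:
  print('pad pred',bbox(p,np.c_[c[0]+.035*np.cos(th),c[1]+.035*np.sin(th),0*th+.053]).round(0))
print('jar large pred',bbox(p,pts('jar_large',.609,.1255,.053)).round(0))
E
```

```text
[0.60985646 0.02213267 0.1329542 ] 0.05248961961210073
0.018 [array([286., 179., 357., 246.]), array([276., 255., 370., 338.])]
0.0213 [array([286., 175., 358., 243.]), array([276., 247., 371., 331.])]
0.025 [array([286., 170., 358., 238.]), array([276., 239., 371., 324.])]
pad pred [272.  16. 362. 113.]
pad pred [281. 156. 362. 234.]
jar large pred [251. -39. 380. 111.]
```

View pics/wrist4.png

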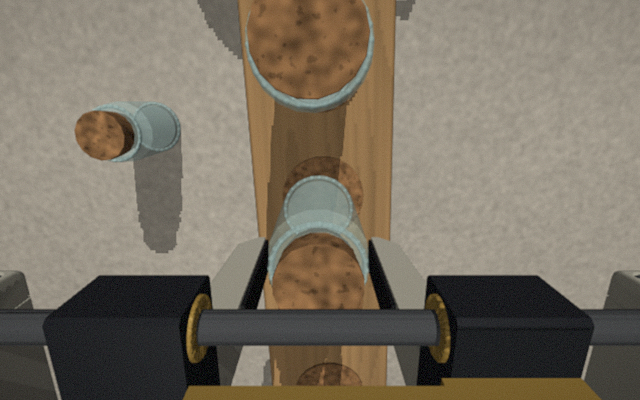

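>>> step_arm(
  deltas=[
    {"offset": [-0.1, 0.1, 1], "roll": 0},
    {"offset": [0, 0, 1.2], "roll": 0},
    {"offset": [0, 0, 0.8], "roll": 0},
    {"offset": [0, 0, 0.4], "roll": 0},
    {"offset": [0, 0, 0.1], "roll": 0},
    {"offset": [0, 0, 0.1], "roll": 0},
    {"offset": [0, 0, 0], "roll": 0},
  ],
)

```text
t: 17.85
tool_pos: [0.6136, 0.021, 0.0999]
orientation: [2.221, 2.221, 0.0]
force: [0.1, -0.7, -1.7]
opening: 0.0527
```

>>> step_arm(
  deltas=[
    {"offset": [0, 0, 0.1], "roll": 0},
    {"offset": [0, 0, 0], "roll": 0},
  ],
)

```text
t: 18.1
tool_pos: [0.6136, 0.0209, 0.0989]
orientation: [2.221, 2.221, 0.001]
force: [0.3, 0.1, -1.3]
opening: 0.0526
```

>>> step_arm(
  deltas=[
    {"offset": [0, 0, 0.05], "roll": 0},
    {"offset": [0, 0, 0], "roll": 0},
  ],
)

```text
t: 18.35
tool_pos: [0.6137, 0.021, 0.0988]
orientation: [2.221, 2.221, 0.001]
force: [-1.4, -0.6, 3.6]
opening: 0.0526
```

>>> step_arm(
  deltas=[
    {"offset": [0, 0, 0], "roll": 0},
    {"offset": [0, 0, 0], "roll": 0},
    {"offset": [0, 0, 0], "roll": 0},
    {"offset": [0, 0, 0], "roll": 0},
    {"offset": [0, 0, -1], "roll": 0},
    {"offset": [0, 0, -3], "roll": 0},
    {"offset": [0, 0, -4], "roll": 0},
    {"offset": [0, 0, -4], "roll": 0},
    {"offset": [1.6, -4, 0], "roll": 0},
    {"offset": [2, -4, 0], "roll": 0},
    {"offset": [1, -4, 0], "roll": 0},
    {"offset": [1, -4, 2], "roll": 0},
  ],
  fingers=9.3,
)

```text
t: 19.85
tool_pos: [0.4536, 0.0775, 0.2005]
orientation: [2.219, 2.219, 0.006]
force: [-0.5, 0.2, -0.0]
opening: 0.0929
```

>>> step_arm(
  deltas=[
    {"offset": [0, 0, 2], "roll": 0},
    {"offset": [0, 0, 0], "roll": 0},
    {"offset": [0, 0, 0], "roll": 0},
  ],
)

```text
t: 20.23
tool_pos: [0.4542, 0.0769, 0.1795]
orientation: [2.221, 2.221, 0.002]
force: [-0.2, 0.2, 0.4]
opening: 0.0928
```

```bash
python3 - <<'E'
from fit import *
print(robot.read_state()['tool_pos'])
p=cams.read_camera('wrist');save(p,'wrist5')
q=cams.read_camera('scene')
print('wrist',fitjar([p],'jar_small',(.453,.077)))
for n,g in[('jar_large',(.609,.125)),('jar_medium',(.613,.021))]: print(n,fitjar([q],n,g,.053))
E
```

```text
[0.4541538  0.07692057 0.17948687]
wrist (array([0.45248392, 0.0762611 ]), array([ 0.4, -0.1, -0.4,  0.1]), [0.78])
jar_large (array([0.60680329, 0.1257429 ]), array([-0.4, -0.5,  0.3,  0.4]), [0.86])
jar_medium (array([0.61615543, 0.02075107]), array([-0.4, -1.2,  0.4,  0.8]), [0.79])
```

>>> step_arm(
  deltas=[
    {"offset": [0, -0.1, 3], "roll": 0},
    {"offset": [0, 0, 4], "roll": 0},
    {"offset": [0, 0, 4], "roll": 0},
    {"offset": [0, 0, 3], "roll": 0},
    {"offset": [0, 0, 1.25], "roll": 0},
    {"offset": [0, 0, 0.5], "roll": 0},
    {"offset": [0, 0, 0], "roll": 0},
  ],
)

```text
t: 21.35
tool_pos: [0.4532, 0.077, 0.0215]
orientation: [2.221, 2.221, 0.001]
force: [-0.1, 0.1, 0.0]
opening: 0.0926
```

>>> step_arm(
  deltas=[
    {"offset": [0, 0, 0], "roll": 0},
    {"offset": [0, 0, 0], "roll": 0},
    {"offset": [0, 0, 0], "roll": 0},
    {"offset": [0, 0, 0], "roll": 0},
    {"offset": [0, 0, 0], "roll": 0},
    {"offset": [0, 0, 0], "roll": 0},
  ],
  fingers=4.3,
  grip_force=18,
)

```text
t: 22.1
tool_pos: [0.4524, 0.077, 0.0207]
orientation: [2.221, 2.221, 0.0]
force: [0.2, 0.4, -0.0]
opening: 0.0468
```

>>> step_arm(
  deltas=[
    {"offset": [0, 0, -1], "roll": 0},
    {"offset": [0, 0, -3], "roll": 0},
    {"offset": [0, 0, -4], "roll": 0},
    {"offset": [-1.9, 0, -2], "roll": 0},
    {"offset": [-4, 0, 0], "roll": 0},
    {"offset": [-4, 0, 0], "roll": 0},
    {"offset": [-4, 1, 0], "roll": 0},
    {"offset": [-2, 3, 0], "roll": 0},
    {"offset": [0, 4, 0], "roll": 0},
    {"offset": [0, 4, 0], "roll": 0},
    {"offset": [0, 3, 0], "roll": 0},
    {"offset": [0, 1.4, 0], "roll": 0},
  ],
)

```text
t: 23.6
tool_pos: [0.6176, -0.082, 0.1208]
orientation: [-2.221, -2.222, 0.0]
force: [0.3, 0.2, -1.3]
opening: 0.0467
```

>>> step_arm(
  deltas=[
    {"offset": [0, 0, 0], "roll": 0},
    {"offset": [0, 0, 0], "roll": 0},
  ],
)

```text
t: 23.85
tool_pos: [0.6157, -0.082, 0.1207]
orientation: [-2.221, -2.221, 0.001]
force: [-0.4, -0.2, -1.1]
opening: 0.0468
```

```bash
python3 - <<'E'
from fit import *
print(robot.read_state()['tool_pos'],robot.read_state()['opening'])
p=cams.read_camera('wrist');save(p,'wrist6')
P=pts('jar_small',.617,-.0828,.1);print([bbox(p,P[k*40:k*40+40]).round(0) for k in(0,4)])
for c in[(.6128,.0213),(.6165,-.0828),(.620,-.1875)]:
  print('pad pred',bbox(p,np.c_[c[0]+.035*np.cos(th),c[1]+.035*np.sin(th),0*th+.053]).round(0))
E
```

```text
[ 0.61573001 -0.08196294  0.12071459] 0.04679627298161935
[array([285., 186., 354., 251.]), array([280., 251., 360., 322.])]
pad pred [267.  13. 361. 114.]
pad pred [277. 158. 361. 240.]
pad pred [284. 276. 361. 343.]
```

View pics/wrist6.png

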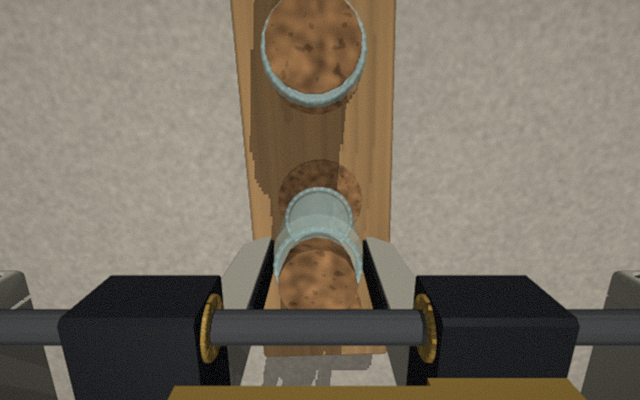

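>>> step_arm(
  deltas=[
    {"offset": [0, 0, 1], "roll": 0},
    {"offset": [0, 0, 1.8], "roll": 0},
    {"offset": [0, 0, 1], "roll": 0},
    {"offset": [0, 0, 0.5], "roll": 0},
    {"offset": [0, 0, 0.2], "roll": 0},
    {"offset": [0, 0, 0.1], "roll": 0},
    {"offset": [0, 0, 0], "roll": 0},
  ],
)

```text
t: 24.78
tool_pos: [0.6167, -0.0821, 0.0751]
orientation: [2.221, 2.221, 0.001]
force: [0.8, 0.6, 0.1]
opening: 0.0466
```

>>> step_arm(
  deltas=[
    {"offset": [0, 0, 0.1], "roll": 0},
    {"offset": [0, 0, 0], "roll": 0},
  ],
)

```text
t: 25.02
tool_pos: [0.6164, -0.082, 0.0737]
orientation: [2.221, 2.221, 0.0]
force: [0.3, -0.1, -0.8]
opening: 0.0468
```

>>> step_arm(
  deltas=[
    {"offset": [0, 0, 0.05], "roll": 0},
    {"offset": [0, 0, 0], "roll": 0},
  ],
)

```text
t: 25.28
tool_pos: [0.6166, -0.0821, 0.0736]
orientation: [2.221, 2.221, 0.0]
force: [-0.5, -0.4, 2.6]
opening: 0.0465
```

>>> step_arm(
  deltas=[
    {"offset": [0, 0, 0], "roll": 0},
    {"offset": [0, 0, 0], "roll": 0},
    {"offset": [0, 0, 0], "roll": 0},
    {"offset": [0, 0, 0], "roll": 0},
    {"offset": [0, 0, -1], "roll": 0},
    {"offset": [0, 0, -3], "roll": 0},
    {"offset": [0, 0, -4], "roll": 0},
    {"offset": [0, 0, -4], "roll": 0},
    {"offset": [-3.85, -4, 0], "roll": 0},
    {"offset": [-4, -5, 0], "roll": 0},
    {"offset": [-4, -5, 0], "roll": 0},
    {"offset": [-3, -3.9, 2], "roll": 0},
  ],
  fingers=9.3,
)

```text
t: 26.78
tool_pos: [0.4393, -0.2307, 0.1757]
orientation: [2.218, 2.217, 0.001]
force: [0.7, -0.3, 0.3]
opening: 0.0931
```

>>> step_arm(
  deltas=[
    {"offset": [0, 0, 2], "roll": 0},
    {"offset": [0, 0, 0], "roll": 0},
    {"offset": [0, 0, 0], "roll": 0},
  ],
)

```text
t: 27.15
tool_pos: [0.4405, -0.2286, 0.1544]
orientation: [2.22, 2.221, 0.001]
force: [0.1, -1.0, 0.4]
opening: 0.093
```

```bash
python3 - <<'E'
from fit import *
print(robot.read_state()['tool_pos'])
p=cams.read_camera('wrist');save(p,'wrist7')
q=cams.read_camera('scene')
print('wrist',fitjar([p],'jar_mini',(.4375,-.231)))
for n,g in[('jar_large',(.609,.125)),('jar_medium',(.613,.021)),('jar_small',(.617,-.082))]: print(n,fitjar([q],n,g,.053))
E
```

```text
[ 0.44050138 -0.22862649  0.15442587]
wrist (array([ 0.43685147, -0.23078722]), array([-0.5, -0.5,  0.5,  0.5]), [0.91])
jar_large (array([0.60698706, 0.12453218]), array([ 0.2, -0.5, -0.2,  0.4]), [0.66])
jar_medium (array([0.61457174, 0.02071969]), array([-0.4, -0.5,  0.4,  0.4]), [0.75])
jar_small (array([ 0.61631578, -0.0816593 ]), array([ 0.1, -1.1, -0.1,  0.9]), [0.79])
```

>>> step_arm(
  deltas=[
    {"offset": [0, 0, 3], "roll": 0},
    {"offset": [0, 0, 3.5], "roll": 0},
    {"offset": [0, 0, 0], "roll": 0},
    {"offset": [0, 0, 0], "roll": 0},
  ],
)

```text
t: 27.95
tool_pos: [0.4404, -0.2289, 0.0894]
orientation: [2.221, 2.221, 0.0]
force: [0.6, 0.7, 0.6]
opening: 0.0926
```

Part of the last move was clipped. I'll correct by −2 mm y and −3.5 mm x and go down.

>>> step_arm(
  deltas=[
    {"offset": [-0.2, -0.35, 2], "roll": 0},
    {"offset": [0, 0, 3], "roll": 0},
    {"offset": [0, 0, 2.2], "roll": 0},
    {"offset": [0, 0, 1], "roll": 0},
    {"offset": [0, 0, 0], "roll": 0},
    {"offset": [0, 0, 0], "roll": 0},
  ],
)

```text
t: 28.7
tool_pos: [0.4373, -0.2313, 0.0077]
orientation: [2.22, 2.22, 0.001]
force: [-0.3, -0.7, 0.1]
opening: 0.093
```

>>> step_arm(
  deltas=[
    {"offset": [0, 0, 0], "roll": 0},
    {"offset": [0, 0, 0], "roll": 0},
    {"offset": [0, 0, 0], "roll": 0},
    {"offset": [0, 0, 0], "roll": 0},
    {"offset": [0, 0, 0], "roll": 0},
    {"offset": [0, 0, 0], "roll": 0},
  ],
  fingers=3.7,
  grip_force=15,
)

```text
t: 29.45
tool_pos: [0.4362, -0.2306, 0.0061]
orientation: [-2.221, -2.221, 0.0]
force: [-0.6, 0.2, 0.1]
opening: 0.0388
```

```bash
python3 - <<'E'
from fit import *
print(robot.read_state()['opening'])
p=cams.read_camera('wrist')
P=pts('jar_mini',.4369,-.231);print([bbox(p,P[k*40:k*40+40]).round(0) for k in(0,1,4)])
cv2.imwrite('pics/w8.png',p['pixels'][120:400,150:500][:,:,::-1])
E
```

```text
0.038801040820415994
[array([287., 195., 351., 256.]), array([281., 213., 357., 282.]), array([288., 247., 350., 302.])]
```

View pics/w8.png

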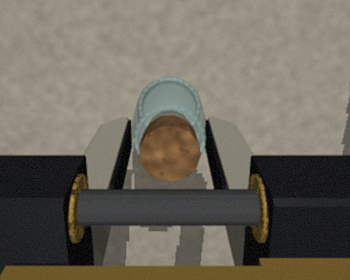

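```bash
python3 - <<'E'
from fit import *
p=cams.read_camera('wrist');s=robot.read_state()['tool_pos'];print(s)
for dy in(.0075,0,-.0075):
  for dz in(0,.0188): print(dy,dz,[np.round(proj(p,(s[0]+k*.02,s[1]+dy,s[2]+dz))) for k in(-1,1)])
print(fitjar([p],'jar_mini',(.437,-.231)))
E
```

```text
[ 0.43623674 -0.23058711  0.00609922]
0.0075 0 [array([286., 218.]), array([349., 218.])]
0.0075 0.0188 [array([283., 229.]), array([352., 229.])]
0 0 [array([286., 229.]), array([349., 229.])]
0 0.0188 [array([283., 241.]), array([352., 241.])]
-0.0075 0 [array([287., 240.]), array([349., 240.])]
-0.0075 0.0188 [array([284., 253.]), array([352., 253.])]
(array([ 0.43674735, -0.23107554]), array([-1.4, -0.5,  1.4,  0.5]), [0.76])
```

>>> step_arm(
  deltas=[
    {"offset": [0, 0, -0.2], "roll": 0},
    {"offset": [0, 0, -0.3], "roll": 0},
    {"offset": [0, 0, 0], "roll": 0},
    {"offset": [0, 0, 0], "roll": 0},
  ],
)

```text
t: 30.1
tool_pos: [0.4363, -0.2307, 0.0112]
orientation: [2.221, 2.221, -0.0]
force: [0.9, -0.8, 0.1]
opening: 0.037
```

```bash
python3 - <<'E'
from fit import *
s=robot.read_state();print(s['tool_pos'],s['opening'])
p=cams.read_camera('wrist');q=cams.read_camera('scene');r=cams.read_camera('side')
cv2.imwrite('pics/c9.png',np.hstack([cv2.resize(a,(400,400),interpolation=cv2.INTER_CUBIC) for a in(r['pixels'][230:310,290:370],q['pixels'][160:230,215:285])])[:,:,::-1])
for a in(p,q,r): print([fitjar([a],'jar_mini',(.4365,-.231),z) for z in(0,.005)])
E
```

```text
[ 0.43629002 -0.23066643  0.0112284 ] 0.03704631698513306
[(array([ 0.43682304, -0.23111629]), array([-1.4, -0.6,  1.4,  0.6]), [0.87]), (array([ 0.43682599, -0.22848516]), array([-2.5, -2.6,  2.5,  1.5]), [0.87])]
[(array([ 0.44430024, -0.22693938]), array([-0.6, -1.3,  0.6,  1. ]), [0.53]), (array([ 0.4511894 , -0.22500052]), array([-0.6, -1.4,  0.6,  1. ]), [0.53])]
[(array([ 0.43786974, -0.23556751]), array([ 0.4, -1.2, -0.4,  1.1]), [0.92]), (array([ 0.43616692, -0.23807866]), array([ 0.4, -1.3, -0.3,  1.2]), [0.92])]
```

View pics/c9.png

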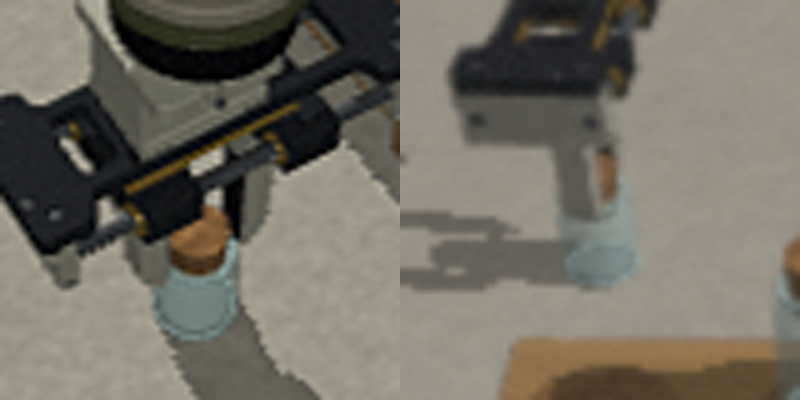

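The crops show the fingertips at the mini jar's shoulder, not its side: the opening fell to 37 mm and the jar did not lift. So the real fingertips end about 35 mm above the reported TCP. I'll open and go lower in small steps, watching the force.

>>> step_arm(
  deltas=[
    {"offset": [0, 0, 0], "roll": 0},
    {"offset": [0, 0, 0], "roll": 0},
    {"offset": [0, 0, 0], "roll": 0},
    {"offset": [0, 0, 0], "roll": 0},
    {"offset": [0, 0, 0.5], "roll": 0},
    {"offset": [0, 0, 0.4], "roll": 0},
    {"offset": [0, 0, 0], "roll": 0},
  ],
  fingers=7,
)

```text
t: 31.42
tool_pos: [0.4357, -0.2303, 0.0015]
orientation: [-2.221, -2.221, 0.0]
force: [-0.3, 0.3, 0.2]
opening: 0.0699
```

>>> step_arm(
  deltas=[
    {"offset": [0, 0, 0.3], "roll": 0},
    {"offset": [0, 0, 0.2], "roll": 0},
    {"offset": [0, 0, 0], "roll": 0},
  ],
)

```text
t: 31.8
tool_pos: [0.4361, -0.2305, -0.0031]
orientation: [-2.221, -2.221, 0.0]
force: [-0.2, 0.7, -0.1]
opening: 0.07
```

>>> step_arm(
  deltas=[
    {"offset": [0, 0, 0.3], "roll": 0},
    {"offset": [0, 0, 0.3], "roll": 0},
    {"offset": [0, 0, 0], "roll": 0},
  ],
)

```text
t: 32.17
tool_pos: [0.4359, -0.2304, -0.0093]
orientation: [-2.221, -2.221, 0.0]
force: [0.8, 0.6, 0.3]
opening: 0.0701
```

```bash
python3 - <<'E'
from fit import *
s=robot.read_state();print(s['tool_pos'],s['opening'],s['force'])
p=cams.read_camera('wrist');q=cams.read_camera('scene');r=cams.read_camera('side')
cv2.imwrite('pics/c10.png',np.hstack([cv2.resize(a,(400,400),interpolation=cv2.INTER_CUBIC) for a in(r['pixels'][230:310,290:370],q['pixels'][160:230,215:285])])[:,:,::-1])
for a in(p,q,r): print(fitjar([a],'jar_mini',(.4365,-.231),0))
E
```

```text
[ 0.43594644 -0.23042805 -0.00925784] 0.07007087396191523 [0.78862878 0.64287722 0.31953594]
(array([ 0.4372568 , -0.22555232]), array([ -1.4, -10.3,   1.4,   1.8]), [0.9])
(array([ 0.44230793, -0.22573325]), array([-1. , -3.6,  1.1,  1.6]), [0.42])
(array([ 0.4362837 , -0.23585442]), array([-0.1, -1.8,  0.1,  1.6]), [0.73])
```

View pics/c10.png

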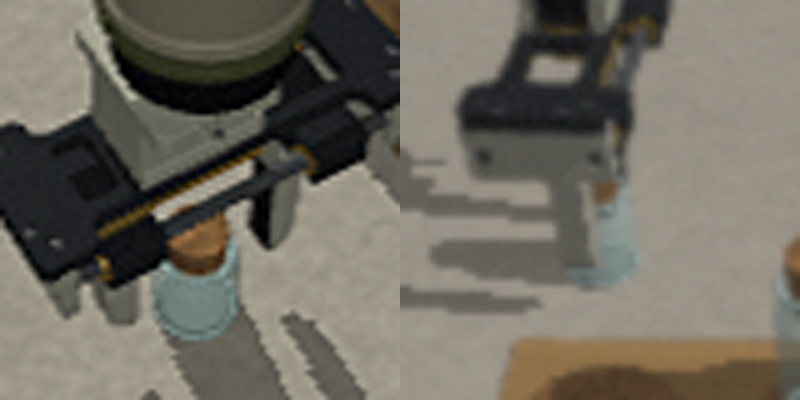

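```bash
python3 - <<'E'
from fit import *
q=cams.read_camera('scene');s=robot.read_state();t=s['tool_pos']
for dz in(.02,.035,.05):print(dz,[ (lambda u:(round((u[0]-215)*400/70+400),round((u[1]-160)*400/70)))(proj(q,(t[0]+dx,t[1]+dy,t[2]+dz))) for dx in(.035,.0525) for dy in(-.0075,0,.0075)])
print([(lambda u:(round((u[0]-215)*400/70+400),round((u[1]-160)*400/70)))(proj(q,(.4365,-.231,z))) for z in(0,.035,.065)])
E
```

```text
0.02 [(571, 286), (585, 287), (599, 287), (564, 306), (578, 307), (592, 307)]
0.035 [(567, 263), (582, 264), (596, 264), (560, 283), (575, 284), (589, 284)]
0.05 [(564, 240), (578, 240), (592, 241), (557, 260), (571, 260), (586, 260)]
[(600, 265), (592, 212), (585, 165)]
```

>>> step_arm(
  deltas=[
    {"offset": [0, 0, 0.3], "roll": 0},
    {"offset": [0, 0, 0.2], "roll": 0},
    {"offset": [0, 0, 0], "roll": 0},
  ],
)

```text
t: 32.9
tool_pos: [0.436, -0.2304, -0.0142]
orientation: [-2.221, -2.221, 0.0]
force: [-0.8, 0.2, -0.3]
opening: 0.0698
```

>>> step_arm(
  deltas=[
    {"offset": [0, 0, 0.2], "roll": 0},
    {"offset": [0, 0, 0.2], "roll": 0},
    {"offset": [0, 0, 0], "roll": 0},
  ],
)

```text
t: 33.28
tool_pos: [0.436, -0.2305, -0.0181]
orientation: [-2.221, -2.221, 0.0]
force: [-0.2, -1.3, -0.2]
opening: 0.0701
```

>>> step_arm(
  deltas=[
    {"offset": [0, 0, 0], "roll": 0},
    {"offset": [0, 0, 0], "roll": 0},
    {"offset": [0, 0, 0], "roll": 0},
    {"offset": [0, 0, 0], "roll": 0},
    {"offset": [0, 0, 0], "roll": 0},
  ],
  fingers=3.7,
  grip_force=15,
)

```text
t: 33.9
tool_pos: [0.4363, -0.2306, -0.0178]
orientation: [2.221, 2.221, 0.0]
force: [-0.1, -1.0, 0.5]
opening: 0.0418
```

>>> step_arm(
  deltas=[
    {"offset": [0, 0, -0.5], "roll": 0},
    {"offset": [0, 0, -1], "roll": 0},
    {"offset": [0, 0, -3], "roll": 0},
    {"offset": [0, 0, -4], "roll": 0},
    {"offset": [0, 0, -2.5], "roll": 0},
    {"offset": [1, 1, 0], "roll": 0},
    {"offset": [1.3, 4, 0], "roll": 0},
    {"offset": [1, 4, 0], "roll": 0},
    {"offset": [1, 4, 0], "roll": 0},
    {"offset": [0, 4, 0], "roll": 0},
    {"offset": [0, 1.4, 0], "roll": 0},
    {"offset": [0, 0, 0], "roll": 0},
  ],
)

```text
t: 35.4
tool_pos: [0.6203, -0.1861, 0.0899]
orientation: [-2.218, -2.221, 0.001]
force: [-0.9, 0.6, -1.3]
opening: 0.0415
```

>>> step_arm(
  deltas=[
    {"offset": [0, 0, 0], "roll": 0},
    {"offset": [0, 0, 0], "roll": 0},
  ],
)

```text
t: 35.65
tool_pos: [0.6195, -0.1875, 0.0918]
orientation: [-2.221, -2.221, 0.0]
force: [0.0, -0.3, -1.0]
opening: 0.0414
```

```bash
python3 - <<'E'
from fit import *
s=robot.read_state();print(s['tool_pos'],s['opening'],s['force'])
p=cams.read_camera('wrist');q=cams.read_camera('scene');r=cams.read_camera('side')
a=p['pixels'][100:400,220:470];b=cv2.resize(q['pixels'][150:270,215:415],(500,300),interpolation=cv2.INTER_CUBIC)
cv2.imwrite('pics/c11.png',np.hstack([a,b])[:,:,::-1])
P=pts('jar_mini',.620,-.1875,.11);print([bbox(p,P[k*40:k*40+40]).round(0)-[220,100,220,100] for k in(0,4)])
for c in[(.6165,-.0828),(.620,-.1875)]:print('pad',bbox(p,np.c_[c[0]+.035*np.cos(th),c[1]+.035*np.sin(th),0*th+.053]).round(0)-[220,100,220,100])
for a in(q,r):
  for n,g,z in[('jar_large',(.609,.125),.053),('jar_medium',(.613,.021),.053),('jar_small',(.617,-.082),.053),('jar_mini',(.620,-.1875),.11)]: print(n,fitjar([a],n,g,z))
E
```

```text
[ 0.61945746 -0.18747192  0.09182619] 0.041435561943574305 [ 0.04468507 -0.25907867 -1.04809633]
[array([ 63., 106., 134., 173.]), array([ 62., 172., 135., 235.])]
pad [  40. -100.  146.   14.]
pad [ 52.  64. 145. 153.]
jar_large (array([0.60680329, 0.1257429 ]), array([-0.4, -0.5,  0.3,  0.4]), [0.78])
jar_medium (array([0.61457174, 0.02071969]), array([-0.4, -0.5,  0.4,  0.4]), [0.55])
jar_small (array([ 0.61677026, -0.08160894]), array([ 0.1, -0. , -0.1,  0. ]), [0.97])
jar_mini (array([ 0.62420341, -0.18367517]), array([-1.3, -6.3,  1.4,  1.6]), [0.74])
jar_large (array([0.60446916, 0.11823445]), array([ 0.2,  0.1, -0.2, -0.1]), [0.9])
jar_medium (array([0.61447876, 0.01766923]), array([-0.3, -0.7,  0.3,  0.6]), [0.77])
jar_small (array([ 0.60952936, -0.08569232]), array([ -1.6, -14.7,   1.4,   2.1]), [0.64])
jar_mini (array([ 0.62099614, -0.19520978]), array([-2. , -4. ,  1.7,  1.9]), [0.58])
```

View pics/c11.png

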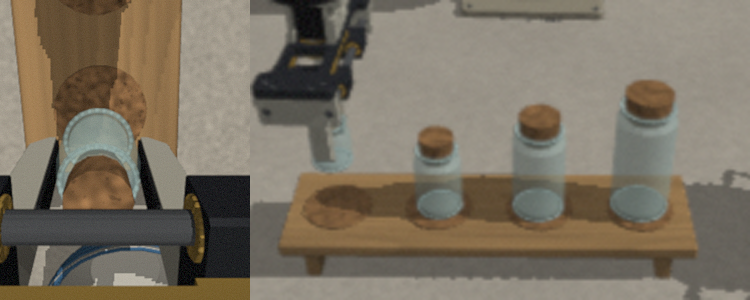

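>>> step_arm(
  deltas=[
    {"offset": [0, 0, 1], "roll": 0},
    {"offset": [0, 0, 2], "roll": 0},
    {"offset": [0, 0, 1.5], "roll": 0},
    {"offset": [0, 0, 0.7], "roll": 0},
    {"offset": [0, 0, 0.2], "roll": 0},
    {"offset": [0, 0, 0.1], "roll": 0},
    {"offset": [0, 0, 0], "roll": 0},
  ],
)

```text
t: 37.08
tool_pos: [0.6207, -0.1878, 0.0378]
orientation: [2.221, 2.221, 0.001]
force: [-0.2, -0.7, -1.5]
opening: 0.0415
```

>>> step_arm(
  deltas=[
    {"offset": [0, 0, 0.1], "roll": 0},
    {"offset": [0, 0, 0], "roll": 0},
  ],
)

```text
t: 37.33
tool_pos: [0.6204, -0.1877, 0.0364]
orientation: [2.221, 2.221, 0.0]
force: [-0.4, 0.5, -0.9]
opening: 0.0415
```

>>> step_arm(
  deltas=[
    {"offset": [0, 0, 0.1], "roll": 0},
    {"offset": [0, 0, 0], "roll": 0},
  ],
)

```text
t: 37.58
tool_pos: [0.6204, -0.1876, 0.0353]
orientation: [2.221, 2.221, 0.0]
force: [0.1, -0.6, 0.1]
opening: 0.0419
```

>>> step_arm(
  deltas=[
    {"offset": [0, 0, 0.05], "roll": 0},
    {"offset": [0, 0, 0], "roll": 0},
  ],
)

```text
t: 37.83
tool_pos: [0.6204, -0.1876, 0.0352]
orientation: [2.221, 2.221, 0.0]
force: [-2.0, 0.7, 5.4]
opening: 0.0417
```

>>> step_arm(
  deltas=[
    {"offset": [0, 0, 0], "roll": 0},
    {"offset": [0, 0, 0], "roll": 0},
    {"offset": [0, 0, 0], "roll": 0},
    {"offset": [0, 0, 0], "roll": 0},
    {"offset": [0, 0, -1], "roll": 0},
    {"offset": [0, 0, -3], "roll": 0},
    {"offset": [0, 0, -4], "roll": 0},
    {"offset": [0, 0, -4], "roll": 0},
    {"offset": [0, 0, -4], "roll": 0},
    {"offset": [0, 0, -4], "roll": 0},
    {"offset": [3, -3, -3], "roll": 0},
    {"offset": [4, -4, -3], "roll": 0},
  ],
  fingers=7.5,
)

```text
t: 39.33
tool_pos: [0.5507, -0.1184, 0.2955]
orientation: [2.222, 2.22, 0.001]
force: [0.1, 1.1, 0.4]
opening: 0.075
```

>>> step_arm(
  deltas=[
    {"offset": [4, -2, -2], "roll": 0},
    {"offset": [4, -1, -2], "roll": 0},
    {"offset": [4, 0, 0], "roll": 0},
    {"offset": [2, 0, 0], "roll": 0},
    {"offset": [0, 0, 0], "roll": 0},
    {"offset": [0, 0, 0], "roll": 0},
  ],
)

```text
t: 40.08
tool_pos: [0.5212, 0.0209, 0.3343]
orientation: [2.221, 2.221, 0.0]
force: [0.8, -0.9, 0.2]
opening: 0.0751
```

```bash
python3 - <<'E'
from fit import *
s=robot.read_state();print(s['t'],s['tool_pos'],s['opening'],s['force'])
p=cams.read_camera('wrist');q=cams.read_camera('scene');r=cams.read_camera('side')
b=cv2.resize(q['pixels'][150:270,215:415],(500,300),interpolation=cv2.INTER_CUBIC);c=cv2.resize(r['pixels'][110:270,280:430],(281,300),interpolation=cv2.INTER_CUBIC)
cv2.imwrite('pics/c12.png',np.hstack([b,c])[:,:,::-1]);save(p,'wrist12')
for k,a in zip('psc',(p,q,r)):
  for n,g,z in[('jar_large',(.609,.125),.053),('jar_medium',(.613,.021),.053),('jar_small',(.617,-.082),.053),('jar_mini',(.620,-.1875),.053)]: print(k,n,fitjar([a],n,g,z))
for n in('pot','bowl'):print(n,[(np.round(atz(a,x['xy'],0),3)) for a in(q,r) for x in cams.pinpoint(a,n)[:1]])
E
```

```text
40.075 [0.52122271 0.02085082 0.33430097] 0.07514960900026055 [ 0.75366174 -0.91269134  0.21158018]
p jar_large (array([0.60681413, 0.12451303]), array([ 0.3, -0.3, -0.2,  0.3]), [0.58])
p jar_medium (array([0.61382233, 0.01982355]), array([-0.2, -0.5,  0.2,  0.4]), [0.68])
p jar_small (array([ 0.61615712, -0.08153753]), array([-0.2, -1. ,  0.2,  0.8]), [0.95])
p jar_mini (array([ 0.61968043, -0.17364074]), array([-0.3, -9.4,  0.3,  2.8]), [0.72])
s jar_large (array([0.60680329, 0.1257429 ]), array([-0.4, -0.5,  0.3,  0.4]), [0.86])
s jar_medium (array([0.61461594, 0.02197722]), array([ 0.1, -0.5, -0.1,  0.4]), [0.88])
s jar_small (array([ 0.61664819, -0.08030693]), array([-0.4, -0. ,  0.4,  0. ]), [0.89])
s jar_mini (array([ 0.62312886, -0.18683414]), array([-0.5, -0.9,  0.5,  0.7]), [0.91])
c jar_large (array([0.60822044, 0.12186896]), array([-0.2, -0.9,  0.2,  0.7]), [0.7])
c jar_medium (array([0.61447876, 0.01766923]), array([-0.3, -0.7,  0.3,  0.6]), [0.59])
c jar_small (array([ 0.61579153, -0.08627692]), array([-0.5, -0.4,  0.5,  0.3]), [0.89])
c jar_mini (array([ 0.62147839, -0.19125948]), array([-0.3, -0.6,  0.3,  0.5]), [0.9])
pot [array([0.598, 0.406, 0.   ]), array([0.613, 0.405, 0.   ])]
bowl [array([ 0.647, -0.358,  0.   ]), array([ 0.647, -0.374,  0.   ])]
```

View pics/c12.png

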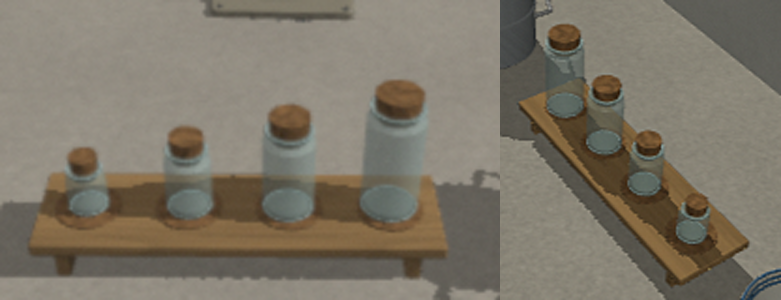

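View pics/wrist12.png

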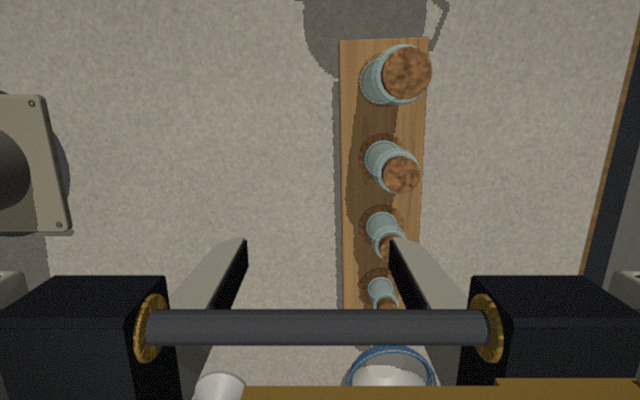

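Everything stands in order. One check is left: the scene camera put pad a about 7 mm further in x than the other two cameras did. I'll overlay the estimated pad circles on the views.

```bash
python3 - <<'E'
from fit import *
def ov(p,img,u0,v0,w,h,k):
    im=cv2.resize(img[v0:v0+h,u0:u0+w],None,fx=k,fy=k,interpolation=cv2.INTER_CUBIC)
    for c,z,r,col in[((.6087,.1262),.053,.035,(0,0,255)),((.616,.126),.053,.035,(0,255,0)),((.608,.1245),.053,.030,(255,0,0)),((.6128,.0213),.053,.035,(0,0,255))]:
        q=np.array([((x-u0+.5)*k,(y-v0+.5)*k) for x,y in(proj(p,(c[0]+r*np.cos(t),c[1]+r*np.sin(t),z)) for t in th)])
        cv2.polylines(im,[q.round().astype(int)],True,col,1)
    return im
q=cams.read_camera('scene');r=cams.read_camera('side');w=cams.read_camera('wrist')
A=ov(q,cv2.imread('pics/scene0.png'),310,205,85,50,4);B=ov(q,q['pixels'][:,:,::-1],310,205,85,50,4)
C=ov(r,cv2.imread('pics/side0.png'),285,145,85,50,4);D=ov(w,w['pixels'][:,:,::-1],330,35,110,65,3.0909)
D=cv2.resize(D,(340,200))
cv2.imwrite('pics/ov.png',np.vstack([np.hstack([A,B]),np.hstack([C,D])]))
E
```

```text
(no output)
```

View pics/ov.png

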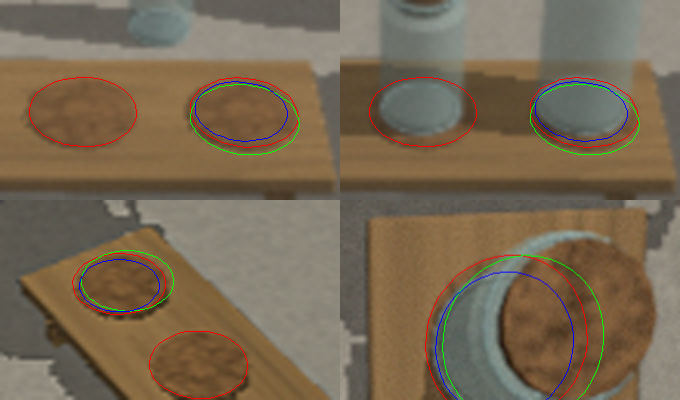

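The red circle (pad a at x = 0.6087) fits the pad in the scene view, and the large jar's base (blue) lies inside it. Handing in.

```bash
python3 -c "
from plant import robot
print(robot.close_job(), robot.read_state()['t'])"
```

```text
the job is handed in; nothing more can be done
the job is handed in; nothing more can be done
```

All four jars are back on the shelf in height order: large on pad a next to the pot, then medium on b, small on c, and mini on d next to the bowl. Each was lowered slowly until it just touched its pad (wrist force about 1–5 N) and then released. The arm ended clear of everything, and I handed in at about 41 s of the 112 s allowed.

**Last checks:**
- **Placing:** where the camera fits were good, they put each jar about 1–5 mm from its pad's centre. All four look upright and on their pads in the final scene and side views.
- **Pot and bowl:** the arm never came near either, and the pot's estimates barely changed. The bowl's estimates moved 10–18 mm. Only the network's scatter explains that, so I did not confirm it separately.

**What failed or disagreed:**
- **Mini jar, first grasp:** it closed on the shoulder and the jar did not lift. The fingertips seem to end about 35–40 mm above the reported TCP. I opened, went lower and gripped it properly. The first three jars were probably held just below their shoulders, but they carried and released cleanly.
- **Camera offsets:** the side camera read about 5–8 mm low in y. The scene camera's first pad outlines were about 7 mm too far in x, but the last overlay on the scene picture supported the position I used.
- **Last wrist fit of the mini jar:** it was about 14 mm off in y because the gripper hid part of the jar. I set it aside, as the scene and side cameras agreed with the placing to within 4 mm.

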